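# Open the sneaker vise to its rider clip

## Robot

A 6-joint arm with a two-finger parallel gripper is mounted at the origin on the work surface. World frame = base frame: x ahead of the robot, y to its left, z up, the work surface at z = 0. Lengths are in mm, angles in degrees, forces in N, time in s.
With the tool pointing down it reaches from about 350 to 850 mm from the base axis. Payload 8.1 kg.
Tool frame: the origin (TCP) lies on the centre line of the jaws, within the pads' length; the fingertips stand 19 mm ahead of it and the grasp point (between the pads) is the TCP; z points along the fingers, y is the line along which they close (so a half turn about z gives the same grasp; the last joint's range is limited). The gripper opens to 85 mm and grips with 20 to 120 N. Pads are 22 mm wide; open, the fingers measure 114 mm over their backs; the gripper's body (76 mm by 85 mm) begins 54 mm behind the grasp point. The pads swing forward as they close: fully open they stand 13 mm farther back than shut.
Start: joints at [-75.653, 7.471, 85.268, -0, 87.261, -4.893], TCP at [197.735, -566.486, 250.292] pointing down, gripper open.
Joint ranges: [-169.43, 169.43], [-51.17, 129.36], [1.28, 143.12], [-76.62, 256.62], [0, 156.53], [-152.29, 152.29]. Speed limits (degrees/s): [136.94, 136.94, 159.86, 180, 180, 180].

## Interface

Orientations are given as [roll, pitch, yaw] about the fixed x, y, z axes, in that order (R = Rz(yaw) Ry(pitch) Rx(roll)).
In Python, from bench import r gives the robot as it stands. The module is installed in compiled form; this text tells all that it offers.
- The arm moves only by the tool servo_tool, never from a script. Its arguments are lists of equal length, an entry for each row: "fingers": the finger opening in m, from 0 to 0.0854; "linear": the shift along the tool's x, y, z in m, a list of three; "rotation": the turn, a rotation vector about the tool's x, y, z in degrees, a list of three. A call has 1 to 10 rows; each row is the pose to reach, as a shift and turn from the pose commanded when the call began, along the tool's axes at that moment; what a row does not reach only later rows make up. A row lasts 1/10 s, in which the tool goes at most 50 mm and 8.59 degrees, less where a joint would pass 70% of its speed; a pose out of reach is approached as far as the arm can. A call with a gripper value outside its range is refused whole. The fingers move at their own pace and stop on an object; "force" is the grip in N (left out, the last holds). Time passes only in rows, so rows that repeat a pose let the fingers close. It gives the time, the measured TCP pose, the force, the opening and the grip force at its end, in the units of the state.
- r.sense(): the state, without advancing time (a new reading comes with each control period).
- r.snapshot(name): name is "side" or "top" or "wrist"; returns a dict with "frame" (420x560x3 uint8, red, green, blue), "fx", "fy", "cx", "cy" (pixels), "k1" (the pictures are not rectified: a ray, as slopes to the right and down, at radius r is drawn at 1 + k1 r^2 times it, then the intrinsics apply), "camera_from_world" (4x4, takes a point from world to camera coordinates). Camera axes: x right, y up, looking along -z (the intrinsics and any distortion apply to the point x, -y, -z); pixel columns grow to the right and rows downward; lengths in mm; the calibration is good to about 2 mm. A picture is of the moment at which its call begins. There is no depth.
- r.hand_in(): hands the job in; it is judged then, once.
The state is a dict: "time": time; "joint_pos": joint angles; "qd": joint speeds; "joint_efforts": joint torques, N m; "tool_pos": TCP position; "tcp_rot": TCP orientation; "ft_force": force on the tool from outside, world axes, zero at the start; "wrist_torque": the same for the moment, N m; "finger_gap": finger opening in mm; "grip_force": force on a finger pad.
Only numpy, scipy, OpenCV 4.12 (cv2) and the standard library are available. Lean on these libraries where they do the work, as an engineer would, in place of code of your own. Each camera call takes 0.05 s, during which the arm holds its last target. There are 200 camera calls.

## Task

Get the larger of the two shoe vises ready for the next sneaker: crank its handwheel counterclockwise until the pointer on its sliding jaw stands level with the rider clip on the scale rail, then let go of the handle. Move the jaw only with the handwheel; do not push on the jaw itself.

Things in the scene. Friction and masses are not known exactly. Their poses are not given: they have to be found in the camera images.
- vise: Larger of two grey vises (bed 405x110 mm), fixed; only it has a crank handle and a white scale rail. Origin: on the table under the handwheel's upright axis; x runs along the bed to the fixed jaw, away from the robot side; z up. Level wheel: rim radius 50, rim top 88 mm up, 2 turns in all, about 5 N at the handle, stays put. Counterclockwise from above draws the jaw to the wheel, 60 mm a turn.
- crank_knob (a point): Middle of the black crank handle upright on the handwheel's rim: 50 mm from the wheel's axis, 115 mm above the table. A round post, 20 mm in diameter, spinning freely on its pin; its grip spans 92 to 134 mm above the table. Pinch it from above and carry it round the axis in a level circle; the gripper need not turn with it.
- jaw: Sliding jaw: dark steel block 44x84 mm on two rods with a grey rubber-faced plate, top 100 mm up. Origin: tip of its small steel pointer (black line), on its right (vise -y) side by the scale rail, 62 mm up. It slides along the vise's x, 120 mm in all; at the start its pointer is 40 to 100 mm farther from the wheel than the rider clip.
- rider: Steel rider clip, 14 mm along the rail, 26 across, 8 high, with a brass screw and a black centre line, fixed on the white scale rail on the vise's right (-y) side. Origin: on the rail's top (62 mm above the table) under the centre line; its x is the vise's x. The jaw's pointer has to stand level with it along the rail.

How it is judged:
By the outcome, as a careful person would: the job done as asked, in the order asked, and still so for the second after the job is handed in, with the robot touching nothing.
It also fails if it takes over 42 s, if anything falls off the work surface, if the arm or the gripper's body presses on something with over 40 N, if the wrist force passes 120 N, or if a joint passes its speed limit or range.

## Working session

There is one attempt and no reset: what is moved stays moved. The work goes in short steps, Python scripts to look and compute and a tool call to move; the robot and the scene stay as the last step left them, time stands still between calls to the robot, and variables do not carry over. Pictures are saved under pics/ and viewed, at most 10 in all, crops included, and the job is handed in when it is done.

Besides the shell and the picture viewer there is one more tool, called after "Request:" as name(argument=value, ...) on one line, values as JSON. servo_tool: Moves the arm, as the interface text tells. Its arguments: {"type":"object","properties":{"fingers":{"type":"array","items":{"type":"number"}},"linear":{"type":"array","items":{"type":"array","items":{"type":"number"}}},"rotation":{"type":"array","items":{"type":"array","items":{"type":"number"}}},"force":{"type":"number"}},"required":["fingers","linear","rotation"]}

```bash
mkdir -p pics; cat > h.py <<'E'
import numpy as np, cv2
from bench import r
def snap(n,f):
    s=r.snapshot(n); cv2.imwrite('pics/'+f,s['frame'][:,:,::-1]); np.save('pics/'+f+'.npy',{k:v for k,v in s.items()},allow_pickle=True); return s
def load(f): return np.load('pics/'+f+'.npy',allow_pickle=True).item()
def px2w(s,u,v,z):
    d=np.array([(u-s['cx'])/s['fx'],(v-s['cy'])/s['fy']]); x=d.copy()
    for _ in range(30): x=d/(1+s['k1']*(x@x))
    M=np.array(s['camera_from_world']); R,t=M[:3,:3],M[:3,3]
    c=-R.T@t; ray=R.T@np.array([x[0],-x[1],-1]); return c+ray*(z-c[2])/ray[2]
def w2px(s,p):
    q=np.array(s['camera_from_world'])@np.r_[p,1]; x=np.array([q[0],-q[1]])/-q[2]; x=x*(1+s['k1']*(x@x)); return x*[s['fx'],s['fy']]+[s['cx'],s['cy']]
E
python3 - <<'E'
from h import *
a=snap('top','a.png');b=snap('side','b.png')
for s in(a,b):
    M=np.array(s['camera_from_world']); print(-M[:3,:3].T@M[:3,3],s['fx'],s['k1'])
E
```

```text
[437.93549697 -34.03901644 941.62592235] 476.8156920249183 -0.05292223452242544
[393.00882348 667.3552689  883.69127534] 531.0904115786816 -0.009459205735325667
```

View pics/a.png

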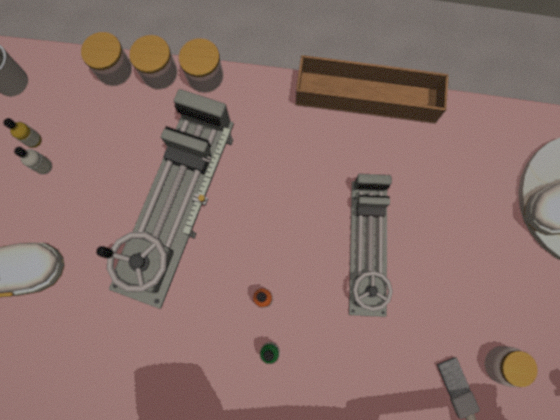

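View pics/b.png

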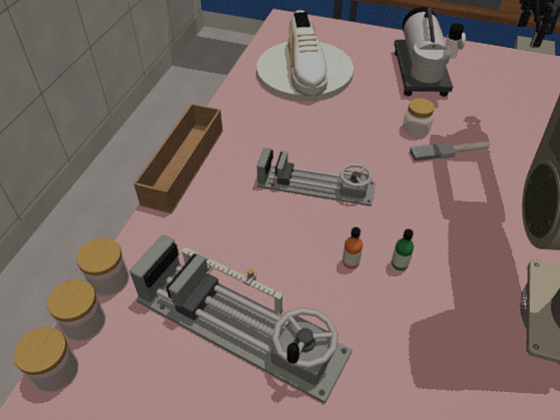

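The top view shows the large vise: wheel hub near (137,262), black handle at (104,253), rider at about (201,198), jaw block near (188,155). I'll zoom in for the pointer.

```bash
python3 - <<'E'
from h import *
a=load('a.png');b=load('b.png')
c=cv2.resize(a['frame'][90:310,85:245,::-1],None,fx=2.7,fy=2.7,interpolation=cv2.INTER_CUBIC)
d=cv2.resize(b['frame'][225:395,130:350,::-1],None,fx=1.6,fy=1.6,interpolation=cv2.INTER_CUBIC)
o=np.zeros((594,432+352,3),np.uint8);o[:c.shape[0],:c.shape[1]]=c;o[:d.shape[0],432:432+d.shape[1]]=d
cv2.imwrite('pics/c.png',o)
print('hub',px2w(a,137,262,90),'knob',px2w(a,104,253,134),'rider',px2w(a,201,198,70),px2w(a,209,160,62))
print('side hub',px2w(b,306,338,92),'knob',px2w(b,293,350,134),'rider',px2w(b,250,273,70))
E
```

```text
hub [485.70824263 238.22181187  90.        ] knob [490.31460348 283.86761689 134.        ] rider [622.094342   148.23296379  70.        ] [700.2887165 147.6289703  62.       ]
side hub [484.26156109 249.45447739  92.        ] knob [492.6524453  297.39754356 134.        ] rider [623.36485619 142.04070503  70.        ]
```

View pics/c.png

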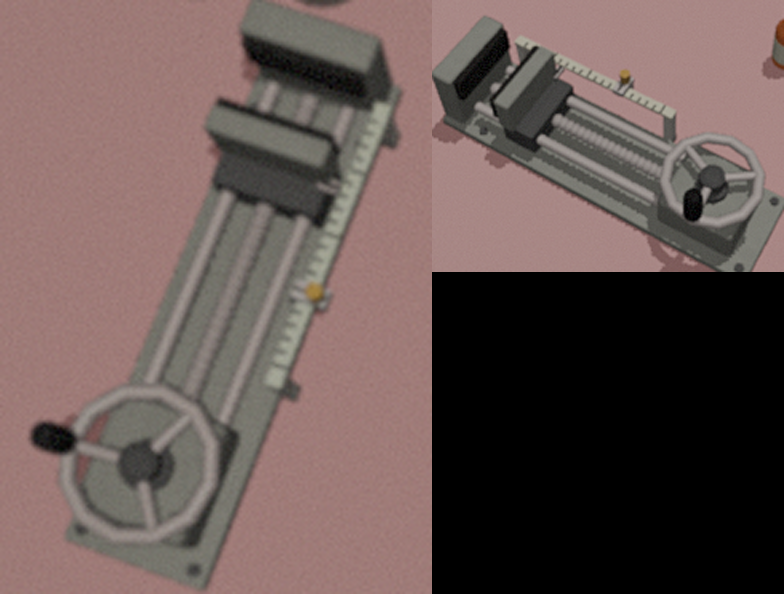

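Zoomed crop: rim spans (62..218, 383..542), handle (32..75, 422..452), rider centre (312,296), pointer tip around (335,187), right base edge from (207,588) to (400,90).

```bash
python3 - <<'E'
from h import *
a=load('a.png');b=load('b.png')
A=lambda u,v,z:px2w(a,u/2.7+85-.3,v/2.7+90-.3,z)
B=lambda u,v,z:px2w(b,(u-432)/1.6+130-.2,v/1.6+225-.2,z)
hub=A(140,462,85);k=A(53,437,115);k2=A(42,434,134)
print('hub',hub,'knob',k,k2,np.hypot(*(k-hub)[:2]))
hb=B(712,179,85);kb=B(693,206,115);print('side',hb,kb,np.hypot(*(kb-hb)[:2]))
e=A(398,95,10)-A(205,585,10);print('yaw',np.degrees(np.arctan2(e[1],e[0])),np.hypot(*e[:2]))
e2=A(388,108,62)-A(283,385,62);print('rail yaw',np.degrees(np.arctan2(e2[1],e2[0])))
x=e[:2]/np.hypot(*e[:2])
R=A(311,295,70);P=A(335,187,62);Rb=B(625,82,68);Pb=B(561,70,62)
print(R,P,(P-R)[:2]@x,Rb,Pb,(Pb-Rb)[:2]@x)
print('rider in vise',(R-hub)[:2]@x,np.cross(x,(R-hub)[:2]))
E
```

```text
hub [487.98515345 241.05334821  85.        ] knob [494.1316433  291.30239858 115.        ] [493.71773848 291.2662467  134.        ] 50.62357554425468
side [487.65570797 244.03907002  85.        ] [493.49253506 293.83591074 115.        ] 50.13774921384169
yaw -11.431483463170691 392.9521564432454
rail yaw -10.596003585951292
[619.978976   149.99820213  70.        ] [702.30595847 148.42234518  62.        ] 81.00614251742957 [620.79289446 146.94788562  68.        ] [700.17977812 150.6729964   62.        ] 77.07373777007322
rider in vise 147.42214606667108 -63.08818961116843<stdin>:13: DeprecationWarning: Arrays of 2-dimensional vectors are deprecated. Use arrays of 3-dimensional vectors instead. (deprecated in NumPy 2.0)
```

```bash
cat >> h.py <<'E'
from scipy.spatial.transform import Rotation as Ro
def Rt(): return Ro.from_euler('xyz',r.sense()['tcp_rot'],degrees=True)
E
python3 - <<'E'
from h import *
s=r.sense();print(s['tcp_rot'],s['tool_pos'],s['time']);print(Rt().as_matrix().round(3))
E
```

```text
[-1.79903179e+02 -8.23220675e-03  1.92397078e+01] [ 197.61573562 -566.0251515   249.33329802] 0.1
[[ 0.944  0.33  -0.   ]
 [ 0.33  -0.944  0.002]
 [ 0.    -0.002 -1.   ]]
```

Request:
servo_tool(fingers=[0.05,0.05,0.05,0.05,0.05,0.05,0.05,0.05,0.05,0.05], linear=[[0.04,-0.03,0],[0.08,-0.06,0],[0.12,-0.09,0],[0.16,-0.12,0],[0.2,-0.15,0],[0.24,-0.18,0],[0.28,-0.21,0],[0.32,-0.24,0],[0.36,-0.27,0],[0.4,-0.3,0]], rotation=[[0,0,0],[0,0,0],[0,0,0],[0,0,0],[0,0,0],[0,0,0],[0,0,0],[0,0,0],[0,0,0],[0,0,0]], force=60)

```text
time: 1.1
tool_pos: [477.1, -149.4, 250.1]
tcp_rot: [-180.0, 0.0, 19.2]
ft_force: [0.5, -1.4, -0.1]
finger_gap: 49.8
grip_force: 0.0
```

Request:
servo_tool(fingers=[0.05,0.05,0.05,0.05,0.05,0.05,0.05,0.05,0.05,0.05], linear=[[0.016,-0.041,0],[0.033,-0.083,0],[0.049,-0.124,0],[0.065,-0.165,0],[0.082,-0.206,0],[0.098,-0.248,0],[0.115,-0.289,0],[0.131,-0.33,0],[0.147,-0.371,0],[0.163,-0.412,0]], rotation=[[0,0,0],[0,0,0],[0,0,0],[0,0,0],[0,0,0],[0,0,0],[0,0,0],[0,0,0],[0,0,0],[0,0,0]])

```text
time: 2.1
tool_pos: [494.2, 293.1, 249.8]
tcp_rot: [180.0, 0.0, 19.2]
ft_force: [-0.1, 0.3, 0.5]
finger_gap: 49.5
grip_force: 0.0
```

```bash
python3 - <<'E'
from h import *
w=snap('wrist','d.png')
s=r.sense();print(s['tcp_rot'],s['tool_pos'],s['time'],s['finger_gap'])
print(w2px(w,[494,292,134]),w2px(w,[488,242,88]))
E
```

```text
[-1.79792043e+02  4.53166610e-03  1.94134008e+01] [493.23842795 298.82612095 249.40854135] 2.15 49.861859811888955
[281.2893518 206.706257 ] [325.89331675 213.29990719]
```

View pics/d.png

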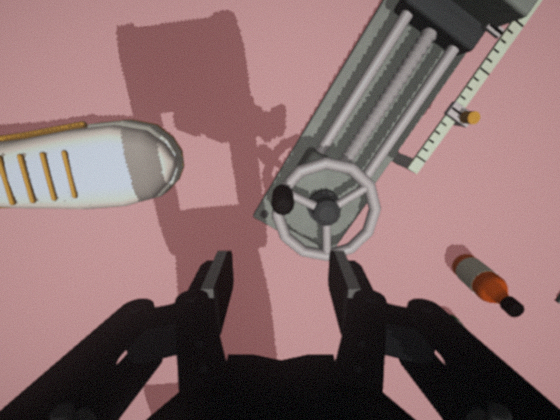

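Wrist view: rim spans (273..380, 158..258), handle blob (274..293, 185..213) – near the prediction (281,207); rider at (464,117).

```bash
python3 - <<'E'
from h import *
w=load('d.png')
print('hub',px2w(w,326.5,208,86),'knob mid',px2w(w,283,199.5,115))
for z in(92,115,134):print(w2px(w,[494,292,z]))
R=w2px(w,[620,150,70]);print(R)
s=r.sense();print(s['tool_pos'])
E
```

```text
hub [492.91696473 243.01453708  86.        ] knob mid [495.05618107 290.6843213  115.        ]
[281.17447586 193.18485059]
[281.23320809 200.09593888]
[281.2893518 206.706257 ]
[459.4943566 116.9928006]
[493.23842795 298.82612095 249.40854135]
```

Request:
servo_tool(fingers=[0.05,0.05,0.05,0.05,0.05,0.05,0.02,0.01,0.01,0.01], linear=[[0,0,0.02],[0,0,0.045],[0,0,0.07],[0,0,0.095],[0,0,0.12],[0,0,0.133],[0,0,0.133],[0,0,0.133],[0,0,0.133],[0,0,0.133]], rotation=[[0,0,0],[0,0,0],[0,0,0],[0,0,0],[0,0,0],[0,0,0],[0,0,0],[0,0,0],[0,0,0],[0,0,0]], force=50)

```text
time: 3.15
tool_pos: [495.1, 291.5, 118.3]
tcp_rot: [-180.0, -0.1, 19.2]
ft_force: [-0.7, -0.3, -1.4]
finger_gap: 18.3
grip_force: 49.5
```

```bash
cat >> h.py <<'E'
def rows(hub,a0,step,n=10,R=50,cmd=None):
    "cmd: commanded xy at call start"
    c,s=np.cos(np.radians(19.24)),np.sin(np.radians(19.24)); hub=np.array(hub)
    o=[]
    for i in range(1,n+1):
        t=np.radians(a0+step*i); d=hub+R*np.array([np.cos(t),np.sin(t)])-cmd
        o.append([round((c*d[0]+s*d[1])/1e3,3),round((s*d[0]-c*d[1])/1e3,3),0])
    x,y=np.array(o[-1][:2])*1e3
    print(o,'cmd',cmd+np.array([c*x+s*y,s*x-c*y]))
E
python3 -c "
from h import *
rows((489,242),83.9,9,cmd=np.array([494.3,291.3]))"
```

```text
[[np.float64(-0.007), np.float64(-0.003), 0], [np.float64(-0.015), np.float64(-0.005), 0], [np.float64(-0.023), np.float64(-0.005), 0], [np.float64(-0.03), np.float64(-0.004), 0], [np.float64(-0.038), np.float64(-0.002), 0], [np.float64(-0.045), np.float64(0.001), 0], [np.float64(-0.052), np.float64(0.005), 0], [np.float64(-0.058), np.float64(0.01), 0], [np.float64(-0.063), np.float64(0.017), 0], [np.float64(-0.066), np.float64(0.023), 0]] cmd [439.56542275 247.83592227]
```

Request:
servo_tool(fingers=[0.01,0.01,0.01,0.01,0.01,0.01,0.01,0.01,0.01,0.01], linear=[[-0.007,-0.003,0],[-0.015,-0.005,0],[-0.023,-0.005,0],[-0.03,-0.004,0],[-0.038,-0.002,0],[-0.045,0.001,0],[-0.052,0.005,0],[-0.058,0.01,0],[-0.063,0.017,0],[-0.066,0.023,0]], rotation=[[0,0,0],[0,0,0],[0,0,0],[0,0,0],[0,0,0],[0,0,0],[0,0,0],[0,0,0],[0,0,0],[0,0,0]])

```text
time: 4.15
tool_pos: [439.3, 248.9, 118.3]
tcp_rot: [-179.9, -0.1, 19.3]
ft_force: [-4.8, 6.0, 0.8]
finger_gap: 18.4
grip_force: 50.4
```

```bash
python3 - <<'E'
from h import *
w=snap('top','e.png')
s=r.sense();print(s['ft_force'],s['tool_pos'],s['time'],s['finger_gap'])
c=cv2.resize(w['frame'][90:310,85:245,::-1],None,fx=2.7,fy=2.7,interpolation=cv2.INTER_CUBIC);cv2.imwrite('pics/e.png',c)
E
```

```text
[-6.11785964  3.63805392  2.32243359] [439.24266264 248.023699   118.30060404] 4.2 18.48691026364872
```

View pics/e.png

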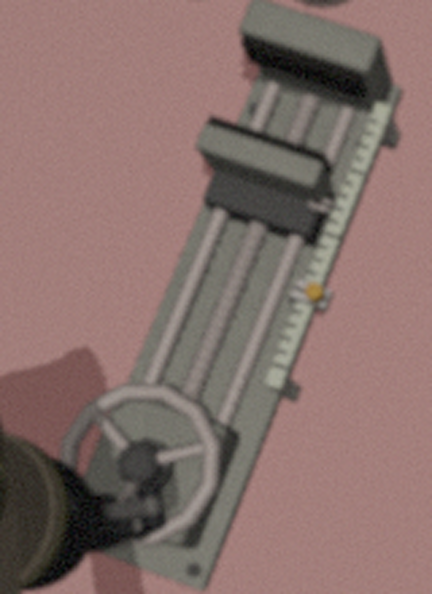

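The jaw's pointer moved from about (332,187) to (322,205); the rider stays at (312,296). Forces are small, so I continue.

```bash
python3 -c "
from h import *
np.set_printoptions(legacy='1.25')
rows((488.7,242.3),173.9,12,cmd=np.array([439.57,247.84]))
rows((488.7,242.3),293.9,12,cmd=np.array([488.7,242.3])+50*np.array([np.cos(np.radians(293.9)),np.sin(np.radians(293.9))]))
rows((488.7,242.3),53.9,9,cmd=np.array([488.7,242.3])+50*np.array([np.cos(np.radians(53.9)),np.sin(np.radians(53.9))]))
"
```

```text
[[-0.004, 0.01, 0], [-0.005, 0.02, 0], [-0.005, 0.031, 0], [-0.002, 0.041, 0], [0.003, 0.05, 0], [0.01, 0.058, 0], [0.019, 0.064, 0], [0.028, 0.069, 0], [0.038, 0.071, 0], [0.049, 0.071, 0]] cmd [509.22951731 196.95236252]
[[0.01, -0.002, 0], [0.02, -0.006, 0], [0.029, -0.012, 0], [0.036, -0.02, 0], [0.041, -0.028, 0], [0.045, -0.038, 0], [0.046, -0.049, 0], [0.045, -0.059, 0], [0.042, -0.069, 0], [0.037, -0.078, 0]] cmd [518.18748409 282.42319   ]
[[-0.005, -0.006, 0], [-0.011, -0.011, 0], [-0.017, -0.016, 0], [-0.025, -0.019, 0], [-0.032, -0.021, 0], [-0.04, -0.022, 0], [-0.048, -0.021, 0], [-0.055, -0.019, 0], [-0.063, -0.017, 0], [-0.07, -0.013, 0]] cmd [447.78572326 271.90658872]
```

Request:
servo_tool(fingers=[0.01,0.01,0.01,0.01,0.01,0.01,0.01,0.01,0.01,0.01], linear=[[-0.004,0.01,0],[-0.005,0.02,0],[-0.005,0.031,0],[-0.002,0.041,0],[0.003,0.05,0],[0.01,0.058,0],[0.019,0.064,0],[0.028,0.069,0],[0.038,0.071,0],[0.049,0.071,0]], rotation=[[0,0,0],[0,0,0],[0,0,0],[0,0,0],[0,0,0],[0,0,0],[0,0,0],[0,0,0],[0,0,0],[0,0,0]])

```text
time: 5.2
tool_pos: [509.7, 196.5, 118.3]
tcp_rot: [180.0, 0.0, 19.2]
ft_force: [-6.3, -1.2, 3.5]
finger_gap: 17.7
grip_force: 50.9
```

Request:
servo_tool(fingers=[0.01,0.01,0.01,0.01,0.01,0.01,0.01,0.01,0.01,0.01], linear=[[0.01,-0.002,0],[0.02,-0.006,0],[0.029,-0.012,0],[0.036,-0.02,0],[0.041,-0.028,0],[0.045,-0.038,0],[0.046,-0.049,0],[0.045,-0.059,0],[0.042,-0.069,0],[0.037,-0.078,0]], rotation=[[0,0,0],[0,0,0],[0,0,0],[0,0,0],[0,0,0],[0,0,0],[0,0,0],[0,0,0],[0,0,0],[0,0,0]])

```text
time: 6.2
tool_pos: [519.2, 281.8, 118.3]
tcp_rot: [179.9, -0.0, 19.2]
ft_force: [-0.4, -9.6, 3.4]
finger_gap: 18.4
grip_force: 50.8
```

Request:
servo_tool(fingers=[0.01,0.01,0.01,0.01,0.01,0.01,0.01,0.01,0.01,0.01], linear=[[-0.005,-0.006,0],[-0.011,-0.011,0],[-0.017,-0.016,0],[-0.025,-0.019,0],[-0.032,-0.021,0],[-0.04,-0.022,0],[-0.048,-0.021,0],[-0.055,-0.019,0],[-0.063,-0.017,0],[-0.07,-0.013,0]], rotation=[[0,0,0],[0,0,0],[0,0,0],[0,0,0],[0,0,0],[0,0,0],[0,0,0],[0,0,0],[0,0,0],[0,0,0]])

```text
time: 7.2
tool_pos: [449.2, 272.6, 118.4]
tcp_rot: [-180.0, -0.2, 19.3]
ft_force: [4.8, 3.4, -4.4]
finger_gap: 18.1
grip_force: 50.1
```

```bash
python3 - <<'E'
from h import *
s=r.sense();print(s['ft_force'],s['tool_pos'],s['time'],s['finger_gap'])
f=[snap('top','f%d.png'%i)['frame'].astype(float) for i in range(4)]
w=load('f0.png');v=snap('wrist','g.png')
M=np.mean(f,0).astype(np.uint8)
np.save('pics/M.npy',M)
c=cv2.resize(M[165:235,170:240,::-1],None,fx=6,fy=6,interpolation=cv2.INTER_CUBIC)
d=cv2.resize(load('b.png')['frame'][:1,:1],None,fx=1,fy=1)
b=np.mean([snap('side','s%d.png'%i)['frame'].astype(float) for i in range(4)],0).astype(np.uint8);np.save('pics/Mb.npy',b)
d=cv2.resize(b[240:310,205:265+5,::-1],None,fx=5.8,fy=6,interpolation=cv2.INTER_CUBIC)
cv2.imwrite('pics/h.png',np.hstack([c,d]))
print(c.shape,d.shape)
E
```

```text
[ 4.79423036  3.36670833 -4.42235184] [449.18552174 272.64744496 118.36667681] 7.2 18.08747164045232
(420, 420, 3) (420, 377, 3)
```

View pics/h.png

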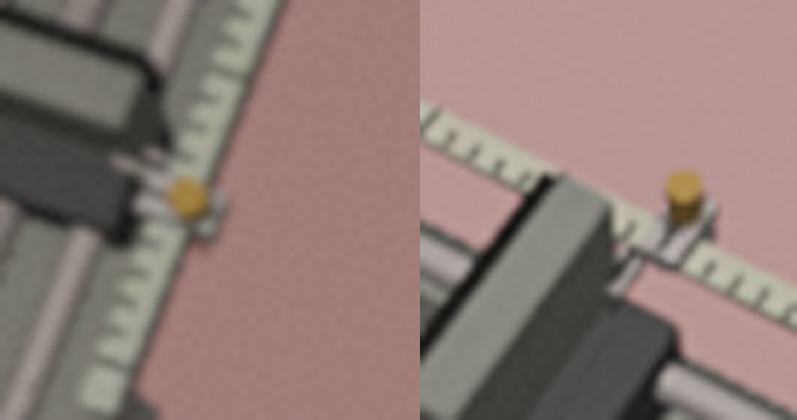

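View pics/g.png

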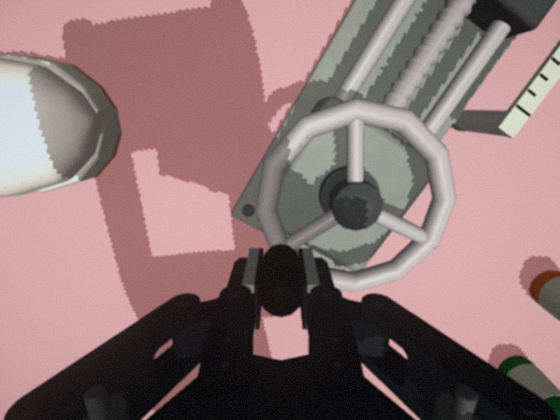

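Top crop (left): pointer from (115,160) to about (165,175), rider centre about (180,213), still short of level. Side crop: pointer tip at (640,250), rider centre at (668,240). Wrist: handle held squarely between the pads at (281,280).

```bash
python3 - <<'E'
from h import *
a=load('f0.png');b=load('s0.png')
A=lambda u,v,z:px2w(a,u/6+170-.4,v/6+165-.4,z)
B=lambda u,v,z:px2w(b,(u-420)/5.8+205-.4,v/6+240-.4,z)
t=np.radians(-11);x=np.array([np.cos(t),np.sin(t)])
P0,P,R=A(115,160,62),A(163,174,62),A(179,213,70)
print(P0,P,R,(P0-R)[:2]@x,(P-R)[:2]@x)
P0,P,R=B(615,290,62),B(640,250,62),B(672,242,68);print(P0,P,R,(P0-R)[:2]@x,(P-R)[:2]@x)
np.set_printoptions(legacy='1.25')
h=np.array([488.7,242.3]);rows(h,143.9,5,9,cmd=np.array([447.8,271.9]))
E
```

```text
[633.59412929 175.38176697  62.        ] [631.16560584 159.40753548  62.        ] [617.69068696 150.4615209   70.        ] 10.856244187483734 11.520366608122224
[634.58466513 174.85847162  62.        ] [632.30587005 158.66132815  62.        ] [621.94874816 156.43927854  68.        ] 8.889211862515854 9.742845333424977
[[-0.003, 0.003, 0], [-0.006, 0.006, 0], [-0.009, 0.009, 0], [-0.012, 0.013, 0], [-0.014, 0.016, 0], [-0.016, 0.02, 0], [-0.018, 0.024, 0], [-0.019, 0.028, 0], [-0.02, 0.032, 0]] cmd [439.46189674 235.09679316]
```

Request:
servo_tool(fingers=[0.01,0.01,0.01,0.01,0.01,0.01,0.01,0.01,0.01,0.01], linear=[[-0.003,0.003,0],[-0.006,0.006,0],[-0.009,0.009,0],[-0.012,0.013,0],[-0.014,0.016,0],[-0.016,0.02,0],[-0.018,0.024,0],[-0.019,0.028,0],[-0.02,0.032,0],[-0.02,0.032,0]], rotation=[[0,0,0],[0,0,0],[0,0,0],[0,0,0],[0,0,0],[0,0,0],[0,0,0],[0,0,0],[0,0,0],[0,0,0]])

```text
time: 8.65
tool_pos: [439.3, 235.8, 118.2]
tcp_rot: [-179.9, 0.1, 19.3]
ft_force: [-9.4, 2.0, 10.1]
finger_gap: 18.4
grip_force: 51.8
```

Request:
servo_tool(fingers=[0.05,0.05,0.05,0.05,0.05,0.05,0.05,0.05,0.05,0.05], linear=[[0,0,0],[0,0,0],[0,0,0],[0,0,-0.02],[0,0,-0.05],[0,0,-0.09],[0.04,0.03,-0.09],[0.08,0.06,-0.09],[0.11,0.09,-0.09],[0.11,0.14,-0.09]], rotation=[[0,0,0],[0,0,0],[0,0,0],[0,0,0],[0,0,0],[0,0,0],[0,0,0],[0,0,0],[0,0,0],[0,0,0]])

```text
time: 9.65
tool_pos: [592.5, 140.1, 206.5]
tcp_rot: [-180.0, -0.0, 19.4]
ft_force: [-0.7, -0.0, 0.7]
finger_gap: 50.2
grip_force: 0.0
```

Request:
servo_tool(fingers=[0.05,0.05,0.05], linear=[[0,0,0],[0,0,0],[0,0,0]], rotation=[[0,0,0],[0,0,0],[0,0,0]])

```text
time: 9.95
tool_pos: [589.7, 139.9, 207.1]
tcp_rot: [-180.0, 0.0, 19.3]
ft_force: [-0.3, 0.7, 0.0]
finger_gap: 49.9
grip_force: 0.0
```

```bash
python3 - <<'E'
from h import *
s=r.sense();print(s['ft_force'],s['tool_pos'],s['time'],s['finger_gap'])
f=[snap('wrist','i%d.png'%i) for i in range(3)]
M=np.mean([q['frame'].astype(float) for q in f],0).astype(np.uint8)
p=w2px(f[0],[620,151,66]);print(p)
u,v=[int(q) for q in p]; u0,v0=max(u-75,0),max(v-75,0);print(u0,v0)
cv2.imwrite('pics/i.png',cv2.resize(M[v0:v0+150,u0:u0+150,::-1],None,fx=4,fy=4,interpolation=cv2.INTER_CUBIC))
E
```

```text
[-0.293858    0.69374471  0.03478989] [589.66824731 139.85116076 207.08452618] 9.95 49.86626902989649
[279.70741872 162.74719969]
204 87
```

View pics/i.png

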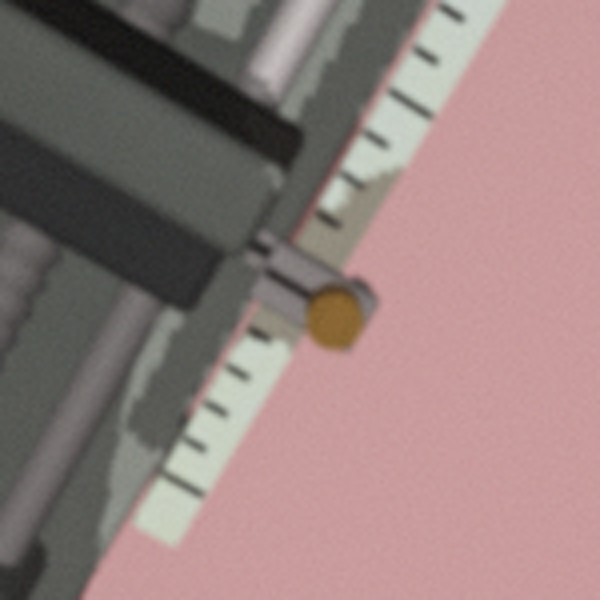

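Close-up: the rider's centre line runs (266,272)–(310,297) and the pointer's black line sits at about (252,237)–(270,248), slightly beyond the rider.

```bash
python3 - <<'E'
from h import *
a=load('i0.png')
A=lambda u,v,z:px2w(a,(u+.5)/4-.5+204,(v+.5)/4-.5+87,z)
t1=A(180,484,62);t2=A(410,103,62);e=(t2-t1)[:2];print('ticks',np.hypot(*e),np.degrees(np.arctan2(e[1],e[0])))
for yaw in(-11.,-10.5,-11.4):
  t=np.radians(yaw);x=np.array([np.cos(t),np.sin(t)])
  for zp in(62,64):
    P=(A(252,237,zp)+A(270,248,zp))/2;R=(A(266,272,70)+A(310,297,70))/2
    print(yaw,zp,P,R,(P-R)[:2]@x)
l=(A(266,272,70)-A(310,297,70))[:2];print('line yaw',np.degrees(np.arctan2(l[1],l[0]))-90, r.sense()['time'])
E
```

```text
ticks 100.82096958182154 -11.822013402277088
-11.0 62 [629.23481892 164.43215674  62.        ] [623.62225641 156.00425048  70.        ] 3.901323604975735
-11.0 64 [629.49427352 164.44099395  64.        ] [623.62225641 156.00425048  70.        ] 4.154325075742038
-10.5 62 [629.23481892 164.43215674  62.        ] [623.62225641 156.00425048  70.        ] 3.982715708764555
-10.5 64 [629.49427352 164.44099395  64.        ] [623.62225641 156.00425048  70.        ] 4.236215265623811
-11.4 62 [629.23481892 164.43215674  62.        ] [623.62225641 156.00425048  70.        ] 3.8359957110151903
-11.4 64 [629.49427352 164.44099395  64.        ] [623.62225641 156.00425048  70.        ] 4.088584838767206
line yaw -10.40370457885291 10.1
```

```bash
python3 -c "
from h import *
np.set_printoptions(legacy='1.25')
rows((488.7,242.3),188.3,4,6,cmd=np.array([439.46,235.1]))"
```

```text
[[-0.001, 0.003, 0], [-0.001, 0.007, 0], [-0.001, 0.01, 0], [-0.001, 0.014, 0], [-0.001, 0.017, 0], [0.0, 0.021, 0]] cmd [446.38004318 215.27292249]
```

Request:
servo_tool(fingers=[0.05,0.05,0.05,0.05,0.05,0.05,0.05,0.05,0.05,0.05], linear=[[0,-0.05,0],[-0.03,-0.08,0],[-0.07,-0.11,0],[-0.11,-0.14,0],[-0.11,-0.14,0],[-0.11,-0.14,0.02],[-0.11,-0.14,0.045],[-0.11,-0.14,0.07],[-0.11,-0.14,0.09],[-0.11,-0.14,0.09]], rotation=[[0,0,0],[0,0,0],[0,0,0],[0,0,0],[0,0,0],[0,0,0],[0,0,0],[0,0,0],[0,0,0],[0,0,0]])

```text
time: 11.1
tool_pos: [437.8, 234.8, 114.4]
tcp_rot: [180.0, 0.3, 19.3]
ft_force: [-0.1, -1.4, 0.7]
finger_gap: 49.9
grip_force: 0.0
```

Request:
servo_tool(fingers=[0.01,0.01,0.01,0.01,0.01], linear=[[0,0,0],[0,0,0],[0,0,0],[0,0,0],[0,0,0]], rotation=[[0,0,0],[0,0,0],[0,0,0],[0,0,0],[0,0,0]])

```text
time: 11.6
tool_pos: [441.1, 235.8, 119.2]
tcp_rot: [-180.0, -0.2, 19.2]
ft_force: [-2.5, 0.9, 5.7]
finger_gap: 18.4
grip_force: 49.1
```

Request:
servo_tool(fingers=[0.01,0.01,0.01,0.01,0.01,0.01,0.01,0.01], linear=[[-0.001,0.003,0],[-0.001,0.007,0],[-0.001,0.01,0],[-0.001,0.014,0],[-0.001,0.017,0],[0.0,0.021,0],[0.0,0.021,0],[0.0,0.021,0]], rotation=[[0,0,0],[0,0,0],[0,0,0],[0,0,0],[0,0,0],[0,0,0],[0,0,0],[0,0,0]])

```text
time: 12.4
tool_pos: [448.4, 215.7, 119.2]
tcp_rot: [-180.0, -0.2, 19.2]
ft_force: [-0.9, 1.3, 6.9]
finger_gap: 18.1
grip_force: 49.3
```

Request:
servo_tool(fingers=[0.05,0.05,0.05,0.05,0.05,0.05,0.05,0.05,0.05,0.05], linear=[[0,0,0],[0,0,0],[0,0,0],[0,0,-0.02],[0,0,-0.05],[0,0,-0.09],[0.04,0.03,-0.09],[0.08,0.06,-0.09],[0.11,0.09,-0.09],[0.11,0.12,-0.09]], rotation=[[0,0,0],[0,0,0],[0,0,0],[0,0,0],[0,0,0],[0,0,0],[0,0,0],[0,0,0],[0,0,0],[0,0,0]])

```text
time: 13.4
tool_pos: [592.9, 137.6, 206.1]
tcp_rot: [-180.0, 0.0, 19.3]
ft_force: [-0.5, -0.2, -0.3]
finger_gap: 49.7
grip_force: 0.0
```

Request:
servo_tool(fingers=[0.05,0.05,0.05,0.05], linear=[[0,0,0],[0,0,0],[0,0,0],[0,0,0]], rotation=[[0,0,0],[0,0,0],[0,0,0],[0,0,0]])

```text
time: 13.8
tool_pos: [589.9, 139.2, 207.5]
tcp_rot: [-180.0, -0.0, 19.3]
ft_force: [-0.0, -0.0, -0.2]
finger_gap: 49.9
grip_force: 0.0
```

```bash
python3 - <<'E'
from h import *
s=r.sense();print(s['ft_force'],s['tool_pos'],s['time'],s['finger_gap'])
f=[snap('wrist','j%d.png'%i) for i in range(3)]
M=np.mean([q['frame'].astype(float) for q in f],0).astype(np.uint8)
p=w2px(f[0],[622,160,66]);print(p)
u,v=[int(q) for q in p]; u0,v0=max(u-37,0),max(v-37,0);print(u0,v0)
cv2.imwrite('pics/j.png',cv2.resize(M[v0:v0+75,u0:u0+75,::-1],None,fx=8,fy=8,interpolation=cv2.INTER_CUBIC))
E
```

```text
[-0.02587378 -0.01431474 -0.19831182] [589.89503017 139.20782748 207.45835358] 13.8 49.88794725895268
[270.12978301 157.26002305]
233 120
```

View pics/j.png

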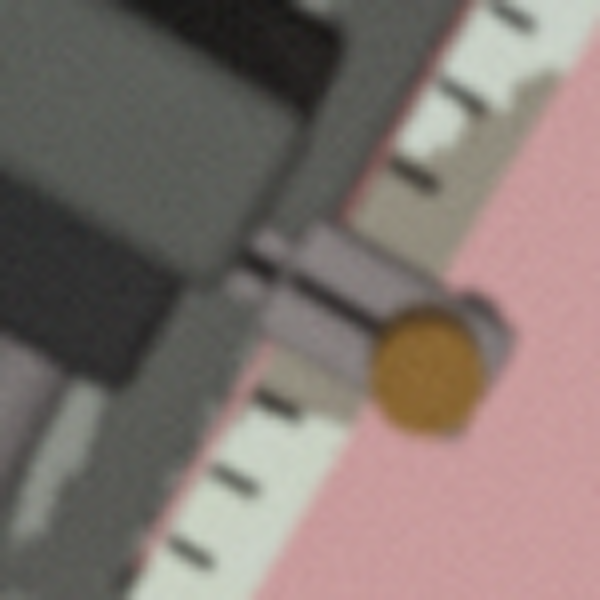

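The pointer's black line now runs about (245,255)–(272,272) and the rider's line (298,285)–(380,330): nearly in line. I'll check for parallax.

```bash
python3 - <<'E'
from h import *
a=load('j0.png')
A=lambda u,v,z:px2w(a,(u+.5)/8-.5+233,(v+.5)/8-.5+120,z)
M=a['camera_from_world'];print('cam',-M[:3,:3].T@M[:3,3])
for yaw in(-10.4,-11.,-11.6):
  t=np.radians(yaw);x=np.array([np.cos(t),np.sin(t)])
  for zr in (62,70):
    P=(A(245,255,62)+A(272,272,62))/2;R=(A(298,285,zr)+A(340,308,zr))/2
    print(yaw,zr,(P-R)[:2]@x)
# rail ticks neighbouring rider at z=62: tick (280,402),(415,175) midpoint
E
```

```text
cam [664.33855166 165.12142474 332.21080266]
-10.4 62 -0.13806514811992127
-10.4 70 -1.3165139815755558
-11.0 62 -0.2184705290333224
-11.0 70 -1.3923921642291552
-11.6 62 -0.298851952191276
-11.6 70 -1.4681176553911135
```

The parallax from the clip's height matters (1.3 mm), so I look again from straight above the rider.

Request:
servo_tool(fingers=[0.05,0.05,0.05,0.05,0.05,0.05], linear=[[-0.018,-0.01,0],[-0.036,-0.021,0],[-0.036,-0.021,0],[-0.036,-0.021,0],[-0.036,-0.021,0],[-0.036,-0.021,0]], rotation=[[0,0,0],[0,0,0],[0,0,0],[0,0,0],[0,0,0],[0,0,0]])

```text
time: 14.55
tool_pos: [550.1, 146.1, 207.4]
tcp_rot: [180.0, -0.0, 19.2]
ft_force: [0.6, -0.5, 0.1]
finger_gap: 50.2
grip_force: 0.0
```

```bash
python3 - <<'E'
from h import *
f=[snap('wrist','k%d.png'%i) for i in range(4)]
M=np.mean([q['frame'].astype(float) for q in f],0).astype(np.uint8)
m=f[0]['camera_from_world'];print('cam',-m[:3,:3].T@m[:3,3])
p=w2px(f[0],[622,160,66]);print(p)
u,v=[int(q) for q in p]; u0,v0=max(u-30,0),max(v-30,0);print(u0,v0)
cv2.imwrite('pics/k.png',cv2.resize(M[v0:v0+60,u0:u0+60,::-1],None,fx=10,fy=10,interpolation=cv2.INTER_CUBIC))
E
```

```text
cam [624.52247806 171.9711478  332.19405233]
[292.75505337 115.92580422]
262 85
```

View pics/k.png

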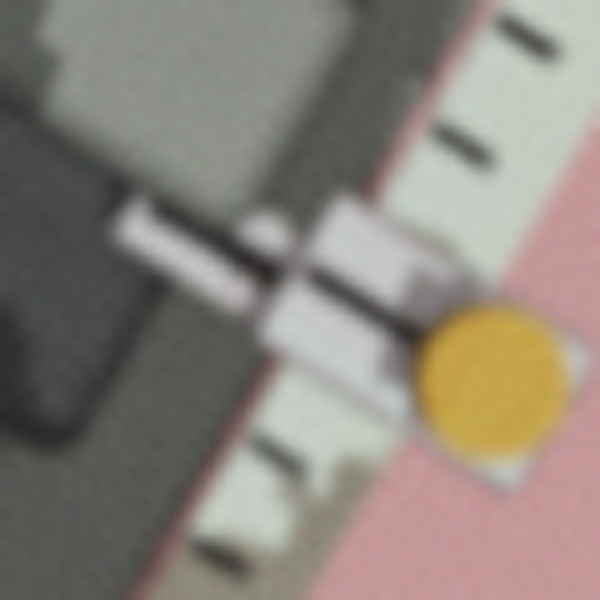

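From above: pointer line (160,205)–(280,275), rider line (312,270)–(418,335); the pointer is slightly past the rider, towards the wheel.

```bash
python3 - <<'E'
from h import *
a=load('k0.png')
A=lambda u,v,z:px2w(a,(u+.5)/10-.5+262,(v+.5)/10-.5+85,z)
for yaw in(-10.4,-11.,-11.6):
  t=np.radians(yaw);x=np.array([np.cos(t),np.sin(t)])
  for zr in (62,70):
    P=[A(200,228,62)[:2]@x,A(275,272,62)[:2]@x];R=[A(315,272,zr)[:2]@x,A(410,331,zr)[:2]@x]
    print(yaw,zr,np.round(P,2),np.round(R,2),np.mean(P)-np.mean(R))
np.set_printoptions(legacy='1.25')
rows((488.7,242.3),212.3,-2.5,3,cmd=np.array([446.38,215.27]))
E
```

```text
-10.4 62 [584.25 584.3 ] [586.01 585.86] -1.6559456983709424
-10.4 70 [584.25 584.3 ] [585.93 585.78] -1.5755486188409122
-11.0 62 [581.27 581.4 ] [583.14 583.09] -1.7762236544309644
-11.0 70 [581.27 581.4 ] [583.05 583.  ] -1.690966821890811
-11.6 62 [578.23 578.44] [580.21 580.26] -1.8963068275510295
-11.6 70 [578.23 578.44] [580.12 580.16] -1.8061995913731153
[[-0.0, -0.002, 0], [-0.001, -0.005, 0], [-0.001, -0.007, 0]] cmd [443.12917239 221.54949997]
```

Request:
servo_tool(fingers=[0.05,0.05,0.05,0.05,0.05,0.05,0.05,0.05,0.05,0.05], linear=[[-0.025,-0.033,0],[-0.05,-0.066,0],[-0.074,-0.099,0],[-0.074,-0.099,0],[-0.074,-0.099,0.02],[-0.074,-0.099,0.045],[-0.074,-0.099,0.07],[-0.074,-0.099,0.09],[-0.074,-0.099,0.09],[-0.074,-0.099,0.09]], rotation=[[0,0,0],[0,0,0],[0,0,0],[0,0,0],[0,0,0],[0,0,0],[0,0,0],[0,0,0],[0,0,0],[0,0,0]])

```text
time: 15.75
tool_pos: [447.3, 215.1, 117.5]
tcp_rot: [180.0, 0.0, 19.2]
ft_force: [0.9, -0.1, 0.1]
finger_gap: 49.7
grip_force: 0.0
```

Request:
servo_tool(fingers=[0.01,0.01,0.01,0.01,0.01], linear=[[0,0,0],[0,0,0],[0,0,0],[0,0,0],[0,0,0]], rotation=[[0,0,0],[0,0,0],[0,0,0],[0,0,0],[0,0,0]])

```text
time: 16.25
tool_pos: [448.1, 215.7, 119.0]
tcp_rot: [180.0, -0.2, 19.2]
ft_force: [-1.1, -0.9, 7.0]
finger_gap: 18.7
grip_force: 48.8
```

Request:
servo_tool(fingers=[0.01,0.01,0.01,0.01,0.01,0.01], linear=[[0,-0.003,0],[-0.001,-0.006,0],[-0.001,-0.0085,0],[-0.001,-0.0085,0],[-0.001,-0.0085,0],[-0.001,-0.0085,0]], rotation=[[0,0,0],[0,0,0],[0,0,0],[0,0,0],[0,0,0],[0,0,0]])

```text
time: 16.85
tool_pos: [444.4, 223.0, 119.0]
tcp_rot: [180.0, -0.1, 19.2]
ft_force: [-0.3, -3.2, 6.2]
finger_gap: 18.5
grip_force: 49.1
```

Request:
servo_tool(fingers=[0.05,0.05,0.05,0.05,0.05,0.05,0.05,0.05,0.05,0.05], linear=[[0,0,0],[0,0,0],[0,0,0],[0,0,-0.02],[0,0,-0.05],[0,0,-0.09],[0.025,0.036,-0.09],[0.05,0.072,-0.09],[0.075,0.1075,-0.09],[0.075,0.1075,-0.09]], rotation=[[0,0,0],[0,0,0],[0,0,0],[0,0,0],[0,0,0],[0,0,0],[0,0,0],[0,0,0],[0,0,0],[0,0,0]])

```text
time: 17.85
tool_pos: [552.5, 143.0, 206.7]
tcp_rot: [179.9, -0.0, 19.0]
ft_force: [-1.4, -0.2, 0.3]
finger_gap: 49.9
grip_force: 0.0
```

Request:
servo_tool(fingers=[0.05,0.05,0.05,0.05], linear=[[0,0,0],[0,0,0],[0,0,0],[0,0,0]], rotation=[[0,0,0],[0,0,0],[0,0,0],[0,0,0]])

```text
time: 18.25
tool_pos: [548.9, 147.1, 207.5]
tcp_rot: [-180.0, -0.0, 19.3]
ft_force: [0.3, 1.1, 0.2]
finger_gap: 49.9
grip_force: 0.0
```

```bash
python3 - <<'E'
from h import *
f=[snap('wrist','l%d.png'%i) for i in range(4)]
g=lambda n:cv2.resize(np.mean([load(n+'%d.png'%i)['frame'].astype(float) for i in range(4)],0).astype(np.uint8),None,fx=10,fy=10,interpolation=cv2.INTER_CUBIC)
K,L=g('k'),g('l')
def m(u0,u1,v0,v1):
    u0,u1=u0+2620,u1+2620;v0,v1=v0+850,v1+850;s=120
    q=cv2.matchTemplate(L[v0-s:v1+s,u0-s:u1+s],K[v0:v1,u0:u1],cv2.TM_CCOEFF_NORMED);_,b,_,l=cv2.minMaxLoc(q);return np.array(l)-s,b
P,R=m(110,285,190,310),m(270,590,200,490);J=m(-300,150,-100,400);print(P,R,J)
a,b=load('k0.png'),load('l0.png')
A=lambda s,p,z:px2w(s,(p[0]+.5)/10-.5+262,(p[1]+.5)/10-.5+85,z)
t=np.radians(-11);x=np.array([np.cos(t),np.sin(t)])
p,q=np.array([237,250]),np.array([362,301])
print('before',(A(a,p,62)-A(a,q,70))[:2]@x,'after',(A(b,p+P[0],62)-A(b,q+R[0],70))[:2]@x, r.sense()['time'])
# darkest line along two cuts: pointer & rider, profile along vise x
gray=cv2.cvtColor(np.mean([s['frame'].astype(np.float32) for s in f],0).astype(np.float32),cv2.COLOR_RGB2GRAY)
y=np.array([-x[1],x[0]])
c=A(b,q+R[0],70)[:2]
for nm,z,ys in(('rider',70,np.arange(-3,4)),('pointer',62,np.arange(8,17))):
  for yy in ys:
    d=np.arange(-5,5.01,.25);uv=np.array([w2px(b,[*(c+x*e+y*yy),z]) for e in d]).astype(np.float32)
    pr=cv2.remap(gray,uv[:,:1],uv[:,1:],cv2.INTER_CUBIC).ravel();print(nm,yy,d[pr[8:-8].argmin()+8],pr[::2].astype(int))
E
```

```text
(array([ 23, -22]), 0.9857727885246277) (array([14, -7]), 0.973222553730011) (array([ 17, -27]), 0.9737951159477234)
before -1.725829412345225 after -0.2663646575563903 18.45
rider -3 -0.25 [194 191 190 187 183 182 165 131  95  69  69  89 120 139 150 147 143 140
 146 158 170]
rider -2 -0.25 [200 201 201 200 198 191 178 142 108  81  82 113 146 171 181 184 180 176
 177 179 181]
rider -1 -0.25 [199 200 199 199 197 193 177 150 110  85  89 124 158 182 195 197 196 195
 196 196 192]
rider 0 -0.25 [197 198 198 199 199 194 181 149 111  82  90 121 160 185 198 199 198 197
 196 196 192]
rider 1 -0.25 [199 199 197 195 197 193 179 148 111  85  90 123 155 184 194 199 199 197
 196 196 193]
rider 2 -0.25 [198 199 198 197 196 194 178 151 110  82  85 117 156 181 195 196 197 196
 197 197 195]
rider 3 -0.25 [200 198 198 197 196 193 180 147 111  80  83 114 152 182 195 197 198 197
 197 197 193]
pointer 8 -0.5 [100 118 129 134 133 122 105  80  57  50  71 103 141 160 171 163 149 130
 107  93  87]
pointer 9 -0.5 [116 139 158 168 170 155 131  97  66  57  77 118 155 184 192 188 172 148
 122  98  89]
pointer 10 -0.5 [127 152 176 186 184 169 140 108  71  58  75 115 161 182 192 186 168 139
 114  93  85]
pointer 11 -0.5 [123 152 174 187 185 167 140 102  71  56  71 106 144 166 168 160 139 119
 100  90  86]
pointer 12 -0.25 [124 149 173 182 180 160 134 102  69  52  58  84 107 122 123 119 116 110
 108 104 105]
pointer 13 -0.25 [122 150 171 183 180 165 137 103  66  48  47  62  83  96 106 111 118 122
 125 126 127]
pointer 14 -0.25 [113 146 172 188 191 176 154 114  77  53  52  66  87 104 114 124 130 132
 134 137 139]
pointer 15 -0.25 [107 141 174 186 191 182 155 120  78  59  58  73  92 107 116 126 134 139
 143 146 146]
pointer 16 -0.25 [105 143 169 188 191 180 154 121  85  59  58  71  92 105 117 127 135 138
 142 144 144]
```

The dark-line profiles put the pointer and rider within about 0.2 mm of each other. The handle is released and the gripper is clear.

```bash
python3 -c "
from bench import r
print(r.hand_in())"
```

```text
the job is handed in; nothing more can be done
None
```

I cranked the larger vise's handwheel counterclockwise until the pointer stood level with the rider clip, to within about 0.3 mm on the last wrist-camera check. It ran about 1.7 mm past, so I turned the wheel back roughly 10° clockwise, then let go of the handle, backed the gripper clear and handed in at about 18.5 s; the judge gave no verdict.

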